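# Line up the cobalt glaze tests from light to dark

## Robot

A 7-joint arm with a two-finger parallel gripper is mounted at the origin on a cart in front of the work surface, level with it; the furniture and walls round the work are solid. World frame = base frame: x ahead of the robot, y to its left, z up, the work surface at z = 0. Lengths are in m, angles in rad, forces in N, time in s.
With the tool pointing down it reaches from about 0.4 to 0.85 m from the base axis. Payload 10.4 kg.
Tool frame: the origin (TCP) lies on the centre line of the jaws, within the pads' length; the fingertips stand 11 mm ahead of it and the grasp point (between the pads) lies 8 mm behind it (tip_reach is the distance from the TCP to the fingertips, in m); z points along the fingers, y is the line along which they close (so a half turn about z gives the same grasp; the last joint's range is limited). The gripper opens to 85 mm and grips with 20 to 120 N. Pads are 22 mm wide; open, the fingers measure 114 mm over their backs; the gripper's body (76 mm by 85 mm) begins 54 mm behind the grasp point. The pads swing forward as they close: fully open they stand 13 mm farther back than shut.
Start: joints at [1.3, 0.332, -0.065, 1.46, 0.022, 1.35, -0.088], TCP at [0.153, -0.606, 0.211] pointing down, gripper open.
Joint ranges: [-2.6, 2.6], [-0.5, 2.12], [-1.47, 1.34], [0.16, 2.42], [-1.27, 4.41], [0.06, 2.06], [-2.6, 2.6]. Speed limits (rad/s): [2.22, 2.22, 2.79, 2.79, 3.14, 3.14, 3.14].

## Interface

Orientations are given as a unit quaternion [x, y, z, w].
In Python, from workcell import get_obs, camera, hand_in, tip_reach gives the robot as it stands. The module is installed in compiled form; this text tells all that it offers.
- The arm moves only by the tool move_arm, never from a script. Its argument "plan" is a list of rows, each an object with "delta_pos": the shift along the tool's x, y, z in a scale on which 1.0 is 750 mm, a list of three; "turn": the turn, a rotation vector about the tool's x, y, z in parts of the range, where 1.0 means pi rad, a list of three; "fingers": the closure, from 0 (fully open) to 1 (shut). A call has 1 to 12 rows; each row is the pose to reach, as a shift and turn from the pose commanded when the call began, along the tool's axes at that moment; what a row does not reach only later rows make up. A row lasts 1/8 s, in which the tool goes at most 62.5 mm and 10.7 degrees, less where a joint would pass 70% of its speed; a pose out of reach is approached as far as the arm can. A shift or turn number past 1, either way, is cut back to 1. A call with a gripper value outside its range is refused whole. The fingers move at their own pace and stop on an object; "force" is the grip in N (left out, the last holds). Time passes only in rows, so rows that repeat a pose let the fingers close. It gives the time, the measured TCP pose, the force, the opening and the grip force at its end, in the units of the state.
- get_obs(): the state, without advancing time (a new reading comes with each control period).
- camera(name): name is "side" or "top" or "wrist"; returns a dict with "color" (384x512x3 uint8, red, green, blue), "range_z" (384x512 float32, m along the optical axis (not along the pixel's ray), 0 where there is no reading), "fx", "fy", "cx", "cy" (pixels), "k1" (the pictures are not rectified: a ray, as slopes to the right and down, at radius r is drawn at 1 + k1 r^2 times it, then the intrinsics apply), "R" (3x3) and "t" (3): a world point X has camera coordinates R X + t; the wrist camera has in their place "tool_from_camera" (4x4, takes a point from camera to tool coordinates, whose origin is the TCP and whose axes are the flange's). Camera axes: x right, y down, z forward; pixel columns grow to the right and rows downward; lengths in m; the calibration is good to about 2 mm. A picture is of the moment at which its call begins: read the wrist's pose just before it.
- hand_in(): hands the job in; it is judged then, once.
The state is a dict: "clock": time; "joint_pos": joint angles; "joint_velocities": joint speeds; "tau": joint torques, N m; "position": TCP position; "ee_rot": TCP orientation; "ft_force": force on the tool from outside, world axes, zero at the start; "torque": the same for the moment, N m; "grip_width": opening from 0.0 (shut) to 1.0 (fully open); "grasp_force": force on a finger pad.
Only numpy, scipy, OpenCV 4.12 (cv2) and the standard library are available. Lean on these libraries where they do the work, as an engineer would, in place of code of your own. Each camera call takes 0.05 s, during which the arm holds its last target. There are 200 camera calls.

## Task

Set the four blue-series glaze test beakers out on the wooden board, one on each terracotta disc, in order of shade from the lightest to the darkest, with the lightest at the end marked by the white chip and the darkest at the end marked by the navy chip. Stand each one upright and centred on its disc, and do not tip any over on the way.

Things in the scene. Friction and masses are not known exactly. Their poses are not given: they have to be found in the camera images.
- beaker_white: small handleless open test beaker glazed off-white, the lightest; round, all four of one size: 52 mm tall, outside diameter 34 mm at the foot, 39 mm at 20 mm up, 41 mm at the rim, wall 3.5 mm, about 70 g, bare terracotta foot. Origin: centre of the underside; z up. Stands loose on the slab at the start and can be gripped across its outside from above at any yaw
- beaker_pale: small handleless open test beaker glazed pale sky blue, the second lightest; round, all four of one size: 52 mm tall, outside diameter 34 mm at the foot, 39 mm at 20 mm up, 41 mm at the rim, wall 3.5 mm, about 70 g, bare terracotta foot. Origin: centre of the underside; z up. Stands loose on the slab at the start and can be gripped across its outside from above at any yaw
- beaker_mid: small handleless open test beaker glazed strong mid blue, the second darkest; round, all four of one size: 52 mm tall, outside diameter 34 mm at the foot, 39 mm at 20 mm up, 41 mm at the rim, wall 3.5 mm, about 70 g, bare terracotta foot. Origin: centre of the underside; z up. Stands loose on the slab at the start and can be gripped across its outside from above at any yaw
- beaker_navy: small handleless open test beaker glazed navy, almost black, the darkest; round, all four of one size: 52 mm tall, outside diameter 34 mm at the foot, 39 mm at 20 mm up, 41 mm at the rim, wall 3.5 mm, about 70 g, bare terracotta foot. Origin: centre of the underside; z up. Stands loose on the slab at the start and can be gripped across its outside from above at any yaw
- disc_1: fixed flat terracotta disc, 48 mm across, 4 mm thick, an end disc of the straight row disc_1, 2, 3, 4 (72 mm between centres) on a fixed pale wooden board 290 x 100 x 8 mm; the board's place and turn vary. Origin: centre of the underside, 8 mm above the slab (z = 0), so its top is at 12 mm; y runs along the row towards disc_1, x to the row's far side, where the glaze chips lie
- disc_2: fixed flat terracotta disc, 48 mm across, 4 mm thick, the inner disc next to disc_1 of the straight row disc_1, 2, 3, 4 (72 mm between centres) on a fixed pale wooden board 290 x 100 x 8 mm; the board's place and turn vary. Origin: centre of the underside, 8 mm above the slab (z = 0), so its top is at 12 mm; y runs along the row towards disc_1, x to the row's far side, where the glaze chips lie
- disc_3: fixed flat terracotta disc, 48 mm across, 4 mm thick, the inner disc next to disc_4 of the straight row disc_1, 2, 3, 4 (72 mm between centres) on a fixed pale wooden board 290 x 100 x 8 mm; the board's place and turn vary. Origin: centre of the underside, 8 mm above the slab (z = 0), so its top is at 12 mm; y runs along the row towards disc_1, x to the row's far side, where the glaze chips lie
- disc_4: fixed flat terracotta disc, 48 mm across, 4 mm thick, the other end disc of the straight row disc_1, 2, 3, 4 (72 mm between centres) on a fixed pale wooden board 290 x 100 x 8 mm; the board's place and turn vary. Origin: centre of the underside, 8 mm above the slab (z = 0), so its top is at 12 mm; y runs along the row towards disc_1, x to the row's far side, where the glaze chips lie
- chip_white: fixed flat off-white glaze chip, 28 x 40 x 5 mm, on the board just behind one end disc (disc_1 or disc_4): it marks the light end of the row. Which of the two ends it is at varies. Origin: centre of the underside, 48 mm to the far side of the centre of the end disc it marks
- chip_navy: fixed flat navy, almost black glaze chip, 28 x 40 x 5 mm, on the board just behind the other end disc: it marks the dark end of the row. Which of the two ends it is at varies. Origin: centre of the underside, 48 mm to the far side of the centre of the end disc it marks

How it is judged:
By the outcome, as a careful person would: the job done as asked, in the order asked, and still so for the second after the job is handed in, with the robot touching nothing.
It also fails if it takes over 96 s, if anything falls off the work surface, if the arm or the gripper's body presses on something with over 40 N, if the wrist force passes 120 N, or if a joint passes its speed limit or range.

## Working session

There is one attempt and no reset: what is moved stays moved. The work goes in short steps, Python scripts to look and compute and a tool call to move; the robot and the scene stay as the last step left them, time stands still between calls to the robot, and variables do not carry over. Pictures are saved under pics/ and viewed, at most 14 in all, crops included, and the job is handed in when it is done.

Besides the shell and the picture viewer there is one more tool, called as name(argument=value, ...), one argument or row to a line, values as JSON. move_arm: Moves the arm, as the interface text tells. Its arguments: {"type":"object","properties":{"plan":{"type":"array","items":{"type":"object","properties":{"delta_pos":{"type":"array","items":{"type":"number"}},"turn":{"type":"array","items":{"type":"number"}},"fingers":{"type":"number"}}}},"force":{"type":"number"}},"required":["plan"]}

```bash
mkdir -p pics
python3 - <<'E'
from workcell import get_obs,camera,tip_reach
import cv2,numpy as np
o=get_obs();print({k:np.round(v,3) for k,v in o.items()})
ims=[]
for n in("top","side"):
    c=camera(n);cv2.imwrite(f"pics/{n}0.png",c["color"][:,:,::-1]);print(n,c["fx"],c["cx"],c["cy"],c["k1"],np.round(c["R"],3),c["t"], -c["R"].T@c["t"])
    np.savez(f"{n}0.npz",**c)
E
```

```text
{'clock': np.float64(0.0), 'joint_pos': array([ 1.3  ,  0.333, -0.065,  1.461,  0.022,  1.35 , -0.088]), 'joint_velocities': array([ 0.001, -0.001, -0.002,  0.002,  0.001,  0.001,  0.001]), 'tau': array([ 1.0000e-03, -6.2544e+01,  5.0000e-02, -3.9159e+01,  1.6000e-02,
        1.0000e-02,  0.0000e+00]), 'position': array([ 0.153, -0.606,  0.211]), 'ee_rot': array([ 0.992,  0.124, -0.   , -0.001]), 'ft_force': array([0.854, 0.162, 0.091]), 'torque': array([0.058, 0.008, 0.027]), 'grasp_force': np.float64(0.0), 'grip_width': np.float64(0.998)}
top 444.3618669549026 258.47536949444145 186.79792922805248 -0.09371277979128378 [[ 0.004 -1.     0.001]
 [-0.999 -0.004 -0.033]
 [ 0.033 -0.001 -0.999]] [0.12937708 0.51426812 0.88288242] [0.48396658 0.13243178 0.89940517]
side 468.0405495329796 251.89704340997963 183.83394007385954 -0.0744422176909138 [[-0.967 -0.256  0.006]
 [-0.161  0.588 -0.793]
 [ 0.2   -0.767 -0.61 ]] [0.53140361 0.05463056 1.12053536] [0.29868494 0.96371984 0.72319096]
```

View pics/top0.png

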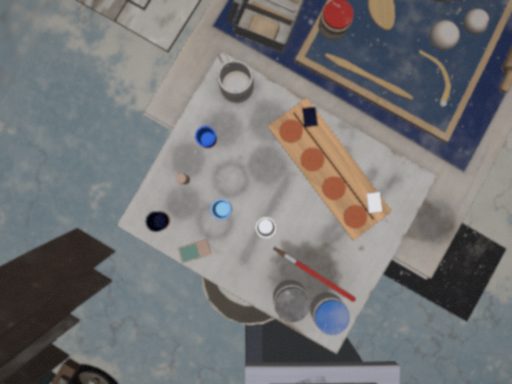

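View pics/side0.png

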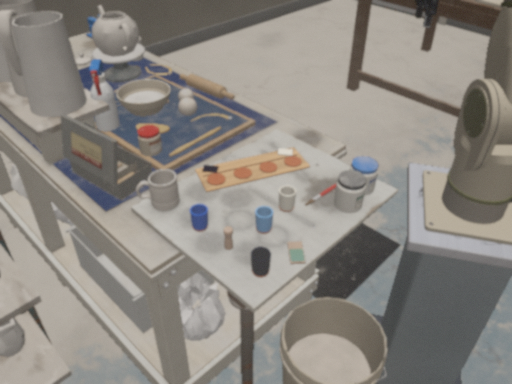

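The top view shows the beakers at these pixels: mid (206,137), pale (222,209), navy (157,221), white (266,227). The discs are at (291,131), (312,159), (333,188) and (355,216). The navy chip (310,117) is at the first disc and the white chip (375,203) at the last. Obstacles are the mug (236,80), the cork (182,179), the brush and the tins. Next I measure positions.

```bash
cat > h.py <<'E'
import numpy as np,cv2
def ray(c,uv):
    K=np.array([[c["fx"],0,c["cx"]],[0,c["fy"],c["cy"]],[0,0,1.]])
    p=cv2.undistortPoints(np.array(uv,float).reshape(-1,1,2),K,np.array([float(c["k1"]),0,0,0])).reshape(-1,2)
    return np.c_[p,np.ones(len(p))]
def plane(c,uv,z,R=None,t=None):
    R=c["R"] if R is None else R;t=c["t"] if t is None else t
    d=ray(c,uv)@R; o=-R.T@t
    return o+d*((z-o[2])/d[:,2])[:,None]
def heights(c):
    h,w=c["range_z"].shape;v,u=np.mgrid[:h,:w]
    P=ray(c,np.stack([u.ravel(),v.ravel()],1))*c["range_z"].reshape(-1,1)
    return ((P-c["t"])@c["R"]).reshape(h,w,3)
E
python3 - <<'E'
from h import *
c=dict(np.load("top0.npz"));im=c["color"]
W=heights(c)
hsv=cv2.cvtColor(im,cv2.COLOR_RGB2HSV)
seeds=dict(mid=(206,137),pale=(222,209),navy=(157,221),white=(266,227))
for n,(u,v) in seeds.items():
    s=np.s_[v-22:v+23,u-22:u+23]
    Z=W[s][:,:,2];m=(Z>0.035)&(Z<.065)
    P=W[s][m]; 
    mid=(P[:,:2].max(0)+P[:,:2].min(0))/2
    ys,xs=np.nonzero(m)
    (cx,cy),r=cv2.minEnclosingCircle(np.stack([xs+u-22,ys+v-22],1).astype(np.float32))
    # colour
    g=hsv[s]; lab=cv2.cvtColor(im,cv2.COLOR_RGB2LAB)[s].astype(float)
    print(n,"depth",mid.round(4),np.ptp(P[:,:2],axis=0).round(4),"zmax",P[:,2].max().round(4),"px",round(cx,1),round(cy,1),round(r,1),plane(c,[(cx,cy)],.052).round(4), im[v,u])
m=((hsv[:,:,0]<9)&(hsv[:,:,1]>110)&(hsv[:,:,2]>100)).astype(np.uint8)
m[:100]=0;m[240:]=0;m[:,:270]=0;m[:,400:]=0
D=[]
for k in cv2.findContours(m,cv2.RETR_EXTERNAL,cv2.CHAIN_APPROX_NONE)[0]:
    if cv2.contourArea(k)<150: continue
    e=cv2.fitEllipse(k);D.append(plane(c,[e[0]],.012)[0]);print("disc",np.round(e[0],1),np.round(e[1],1),D[-1].round(4), W[int(e[0][1]),int(e[0][0]),2].round(4))
D=np.array(D);print(np.linalg.norm(np.diff(D,axis=0),axis=1))
cv2.imwrite("pics/crop.png",cv2.resize(im[90:260,130:400,::-1],None,fx=2.9,fy=2.9,interpolation=cv2.INTER_CUBIC))
# tall things
for (u,v) in [(236,80),(182,179),(290,300),(330,313),(340,18)]:
    print((u,v),W[max(v-12,0):v+12,u-12:u+12].reshape(-1,3).max(0).round(3),W[v,u].round(3))
E
```

```text
mid depth [0.6114 0.2351] [0.0397 0.0389] zmax 0.0542 px 205.2 135.6 10.8 [[0.6101 0.2345 0.052 ]] [ 55 105 212]
pale depth [0.4695 0.2042] [0.0383 0.0406] zmax 0.0537 px 220.5 208.6 10.6 [[0.4703 0.2039 0.052 ]] [138 191 228]
navy depth [0.4457 0.3287] [0.0385 0.0376] zmax 0.0542 px 156.0 221.0 10.8 [[0.4459 0.3275 0.052 ]] [18 23 48]
white depth [0.4356 0.118 ] [0.0384 0.04  ] zmax 0.0539 px 265.4 227.0 10.6 [[0.4358 0.1181 0.052 ]] [221 222 228]
disc [354.7 216.7] [16.4 17.9] [ 0.4544 -0.0614  0.012 ] 0.0119
[]
(236, 80) [0.749 0.203 0.899] [0.732 0.178 0.005]
(182, 179) [0.554 0.313 0.899] [0.526 0.278 0.053]
(290, 300) [0.325 0.095 0.085] [0.303 0.073 0.082]
(330, 313) [0.484 0.132 0.899] [ 0.278 -0.002  0.079]
(340, 18) [0.892 0.132 0.899] [ 0.839 -0.024  0.068]
```

View pics/crop.png

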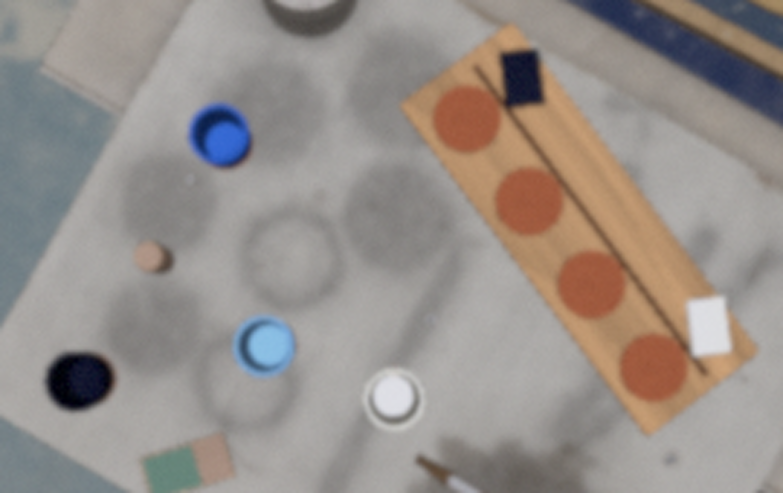

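The crop confirms the order. Each chip sits beside its end disc: navy at the upper left, white at the lower right. The cork (~(150,257) in the crop) stands 53 mm high. The disc mask was too tight, so I'll redo it and cross-check with the side view.

Run:
```python
from h import *
def discs(c,box):
    lab=cv2.cvtColor(cv2.GaussianBlur(c["color"],(3,3),0),cv2.COLOR_RGB2LAB).astype(int)
    r=c["color"].astype(int);x0,y0,x1,y1=box
    m=np.zeros(r.shape[:2],np.uint8); mm=(lab[:,:,1]>148); m[y0:y1,x0:x1]=mm[y0:y1,x0:x1]
    out=[]
    for k in cv2.findContours(m,cv2.RETR_EXTERNAL,cv2.CHAIN_APPROX_NONE)[0]:
        if cv2.contourArea(k)<80: continue
        e=cv2.fitEllipse(k);out.append(plane(c,[e[0]],.012)[0]);print("  ",np.round(e[0],1),np.round(e[1],1),out[-1].round(4))
    D=np.array(out);D=D[np.argsort(D[:,0])]
    print(" gaps",np.linalg.norm(np.diff(D,axis=0),axis=1).round(4))
    ctr=D.mean(0);d=np.linalg.svd(D-ctr)[2][0];d*=np.sign(d[0])
    print(" fit",(ctr+np.outer([-.108,-.036,.036,.108],d)).round(4).tolist())
t=dict(np.load("top0.npz"));discs(t,(270,110,375,235))
s=dict(np.load("side0.npz"));discs(s,(195,150,312,192))
W=heights(s)
for n,(x,y) in dict(mid=(.611,.235),pale=(.470,.204),navy=(.446,.328),white=(.4355,.118)).items():
    m=(np.hypot(W[:,:,0]-x,W[:,:,1]-y)<.035)&(W[:,:,2]>.045)&(W[:,:,2]<.06)
    P=W[m];print(n,((P.max(0)+P.min(0))/2).round(4),np.ptp(P,axis=0).round(4),len(P))
W=heights(t)
def reg(n,x0,x1,y0,y1):
    m=(W[:,:,0]>x0)&(W[:,:,0]<x1)&(W[:,:,1]>y0)&(W[:,:,1]<y1)&(W[:,:,2]>.03)&(W[:,:,2]<.4)
    P=W[m];print(n,P.min(0).round(3),P.max(0).round(3))
reg("cork",.5,.56,.25,.31);reg("mug",.66,.8,.1,.25);reg("tins",.2,.36,-.06,.13)
```

```text
[355.  216.3] [20.6 21.3] [ 0.4552 -0.0621  0.012 ]
   [333.6 187.7] [21.  21.1] [ 0.5125 -0.0188  0.012 ]
   [312.1 159. ] [20.8 21.1] [0.5698 0.0244 0.012 ]
   [290.7 130.5] [20.8 21. ] [0.6272 0.0675 0.012 ]
 gaps [0.0717 0.0718 0.0718]
 fit [[0.4549, -0.0622, 0.012], [0.5124, -0.0189, 0.012], [0.5699, 0.0244, 0.012], [0.6275, 0.0677, 0.012]]Traceback (most recent call last):
  File "<stdin>", line 15, in <module>
  File "<stdin>", line 10, in discs
IndexError: too many indices for array: array is 1-dimensional, but 2 were indexed
```

Run:
```python
from h import *
t=dict(np.load("top0.npz"));s=dict(np.load("side0.npz"))
im=s["color"].astype(int);lab=cv2.cvtColor(s["color"],cv2.COLOR_RGB2LAB).astype(int)
A=lab[:,:,1];print(A[150:192,195:312].max(), A[180,216],A[173,243],A[167,268],A[161,292],A[170,255])
m=np.zeros(A.shape,np.uint8);m[150:192,195:312]=A[150:192,195:312]>(A[173,243]+A[170,255])/2
for k in cv2.findContours(m,cv2.RETR_EXTERNAL,cv2.CHAIN_APPROX_NONE)[0]:
    if cv2.contourArea(k)<50: continue
    e=cv2.fitEllipse(k);print(np.round(e[0],1),np.round(e[1],1),plane(s,[e[0]],.012)[0].round(4))
W=heights(s)
for n,(x,y) in dict(mid=(.611,.235),pale=(.470,.204),navy=(.446,.328),white=(.4355,.118)).items():
    q=(np.hypot(W[:,:,0]-x,W[:,:,1]-y)<.035)&(W[:,:,2]>.045)&(W[:,:,2]<.06)
    P=W[q];print(n,((P.max(0)+P.min(0))/2).round(4),np.ptp(P,axis=0).round(4),len(P))
W=heights(t)
def reg(n,x0,x1,y0,y1):
    m=(W[:,:,0]>x0)&(W[:,:,0]<x1)&(W[:,:,1]>y0)&(W[:,:,1]<y1)&(W[:,:,2]>.03)&(W[:,:,2]<.4)
    P=W[m];print(n,P.min(0).round(3),P.max(0).round(3))
reg("cork",.5,.56,.25,.31);reg("mug",.66,.8,.1,.25);reg("tins",.2,.36,-.06,.13)
```

```text
150 149 148 148 149 133
[215.5 178.4] [11.4 17.1] [0.6261 0.0714 0.012 ]
[242.3 172.4] [10.7 17. ] [0.568  0.0285 0.012 ]
[267.8 166.4] [ 9.9 16.7] [ 0.5105 -0.0146  0.012 ]
[292.4 160.8] [ 9.5 16.2] [ 0.4532 -0.0572  0.012 ]
mid [0.6108 0.2365 0.0492] [0.0401 0.0421 0.0084] 116
pale [0.4689 0.2057 0.0491] [0.039  0.0426 0.0081] 121
navy [0.4456 0.3307 0.0492] [0.0399 0.0411 0.0083] 139
white [0.4348 0.1212 0.0495] [0.0395 0.0438 0.0087] 107
cork [0.519 0.271 0.044] [0.538 0.29  0.057]
mug [0.685 0.143 0.03 ] [0.772 0.212 0.079]
tins [ 0.238 -0.038  0.03 ] [0.328 0.103 0.085]
```

```bash
cat >> h.py <<'E'
from scipy.spatial.transform import Rotation as Ro
from workcell import get_obs,camera
def Rt(yd=(.6,-.8)):   # wanted tool attitude: z down, y along yd
    y=np.array([*yd,0])/np.hypot(*yd);z=np.array([0,0,-1.]);return np.c_[np.cross(y,z),y,z]
def go(p,R0=None,p0=None):
    o=get_obs();R0=Ro.from_quat(o["ee_rot"]).as_matrix() if R0 is None else R0;p0=o["position"] if p0 is None else p0
    dp=R0.T@(np.array(p)-p0);tv=Ro.from_matrix(R0.T@Rt()).as_rotvec()
    print("delta",dp.round(4),"turn",tv.round(4));return dp
E
python3 - <<'E'
from h import *
go((.40,-.40,.24));go((.50,.10,.24))
E
```

```text
delta [ 0.2897 -0.1388 -0.0292] turn [-1.200e-03 -2.000e-04 -3.956e-01]
delta [ 0.5093 -0.599  -0.0287] turn [-1.200e-03 -2.000e-04 -3.956e-01]
```

Units first: shifts go in shares of 750 mm and turns go in shares of pi rad. So -0.599 m is -0.7987, 0.509 m is 0.6787, -0.3956 rad is -0.1259.

move_arm(
  plan=[
    {"delta_pos": [0.3867,-0.1853,-0.0387],"turn": [-0.0004,0,-0.1259]},
    {"delta_pos": [0.3867,-0.1853,-0.0387],"turn": [-0.0004,0,-0.1259]},
    {"delta_pos": [0.3867,-0.1853,-0.0387],"turn": [-0.0004,0,-0.1259]},
    {"delta_pos": [0.3867,-0.1853,-0.0387],"turn": [-0.0004,0,-0.1259]},
    {"delta_pos": [0.6787,-0.7987,-0.0387],"turn": [-0.0004,0,-0.1259]},
    {"delta_pos": [0.6787,-0.7987,-0.0387],"turn": [-0.0004,0,-0.1259]},
    {"delta_pos": [0.6787,-0.7987,-0.0387],"turn": [-0.0004,0,-0.1259]},
    {"delta_pos": [0.6787,-0.7987,-0.0387],"turn": [-0.0004,0,-0.1259]},
    {"delta_pos": [0.6787,-0.7987,-0.0387],"turn": [-0.0004,0,-0.1259]},
    {"delta_pos": [0.6787,-0.7987,-0.0387],"turn": [-0.0004,0,-0.1259]},
    {"delta_pos": [0.6787,-0.7987,-0.0387],"turn": [-0.0004,0,-0.1259]},
    {"delta_pos": [0.6787,-0.7987,-0.0387],"turn": [-0.0004,0,-0.1259]},
  ],
)

```text
validation failed for argument at $.pl...
```

To row units: -0.599 m is -0.7987, 0.509 m is 0.6787, -0.3956 rad is -0.1259.

move_arm(
  plan=[
    {"delta_pos": [0.3867,-0.1853,-0.0387],"turn": [-0.0004,0,-0.1259],"fingers": 0.0},
    {"delta_pos": [0.3867,-0.1853,-0.0387],"turn": [-0.0004,0,-0.1259],"fingers": 0.0},
    {"delta_pos": [0.3867,-0.1853,-0.0387],"turn": [-0.0004,0,-0.1259],"fingers": 0.0},
    {"delta_pos": [0.3867,-0.1853,-0.0387],"turn": [-0.0004,0,-0.1259],"fingers": 0.0},
    {"delta_pos": [0.6787,-0.7987,-0.0387],"turn": [-0.0004,0,-0.1259],"fingers": 0.0},
    {"delta_pos": [0.6787,-0.7987,-0.0387],"turn": [-0.0004,0,-0.1259],"fingers": 0.0},
    {"delta_pos": [0.6787,-0.7987,-0.0387],"turn": [-0.0004,0,-0.1259],"fingers": 0.0},
    {"delta_pos": [0.6787,-0.7987,-0.0387],"turn": [-0.0004,0,-0.1259],"fingers": 0.0},
  ],
)

```text
clock: 1.1
position: [0.413, -0.204, 0.2365]
ee_rot: [0.949, 0.316, -0.0, 0.001]
ft_force: [0.7, -0.5, -0.4]
grip_width: 1.0
grasp_force: 0.0
```

Run:
```python
from h import *
go((.50,.11,.25))
```

```text
delta [ 0.2579 -0.199  -0.0139] turn [ 0.0013  0.0006 -0.0002]
```

To row units: 0.258 m is 0.344, -0.199 m is -0.2653.

move_arm(
  plan=[
    {"delta_pos": [0.344,-0.2653,-0.0187],"turn": [0,0,0],"fingers": 0.0},
    {"delta_pos": [0.344,-0.2653,-0.0187],"turn": [0,0,0],"fingers": 0.0},
    {"delta_pos": [0.344,-0.2653,-0.0187],"turn": [0,0,0],"fingers": 0.0},
    {"delta_pos": [0.344,-0.2653,-0.0187],"turn": [0,0,0],"fingers": 0.0},
    {"delta_pos": [0.344,-0.2653,-0.0187],"turn": [0,0,0],"fingers": 0.0},
    {"delta_pos": [0.344,-0.2653,-0.0187],"turn": [0,0,0],"fingers": 0.0},
    {"delta_pos": [0.344,-0.2653,-0.0187],"turn": [0,0,0],"fingers": 0.0},
  ],
)

```text
clock: 1.98
position: [0.4998, 0.1083, 0.2499]
ee_rot: [0.948, 0.317, -0.0, 0.0]
ft_force: [-0.1, -1.3, -1.3]
grip_width: 1.0
grasp_force: 0.0
```

```bash
cat >> h.py <<'E'
def wrist(tag):
    o=get_obs();c=camera("wrist");T=c["tool_from_camera"];Rw=Ro.from_quat(o["ee_rot"]).as_matrix()
    Rc=Rw@T[:3,:3];tc=Rw@T[:3,3]+o["position"]   # world from camera
    c["R"]=Rc.T;c["t"]=-Rc.T@tc
    cv2.imwrite(f"pics/{tag}.png",c["color"][:,:,::-1]);np.savez(tag+".npz",**c);print("pos",o["position"].round(4),o["ee_rot"].round(4),"cam",tc.round(3));return c
E
python3 - <<'E'
from h import *
c=wrist("w1");print(c["fx"],c["tool_from_camera"].round(3))
E
```

```text
pos [0.4998 0.1083 0.2499] [ 9.484e-01  3.170e-01 -3.000e-04  4.000e-04] cam [0.552 0.147 0.414]
303.13756713231123 [[-0.001 -0.966 -0.258  0.065]
 [ 1.    -0.001 -0.001  0.   ]
 [ 0.    -0.258  0.966 -0.164]
 [ 0.     0.     0.     1.   ]]
```

View pics/w1.png

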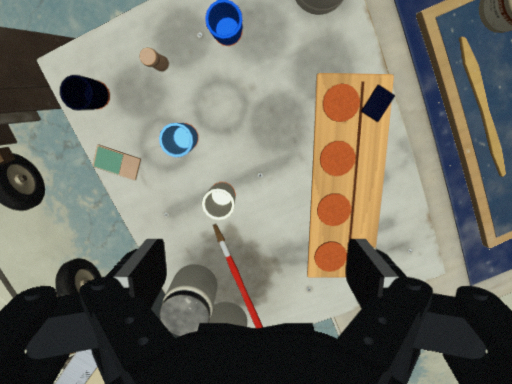

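The wrist view shows all four beakers (mid (224,20), navy (84,92), pale (178,140), white (219,202)). It also shows all four discs at column ~335, rows 103, 158, 209 and 256.

```bash
cat >> h.py <<'E'
def rims(c,seeds):
    W=heights(c)
    for n,(x,y) in seeds.items():
        q=(np.hypot(W[:,:,0]-x,W[:,:,1]-y)<.03)&(W[:,:,2]>.046)&(W[:,:,2]<.062)
        v,u=np.nonzero(q);P=plane(c,np.c_[u,v],.052)
        (a,b),r=cv2.minEnclosingCircle(P[:,:2].astype(np.float32))
        D=W[q];(a2,b2),r2=cv2.minEnclosingCircle(D[:,:2].astype(np.float32))
        print(n,"ray",round(a,4),round(b,4),round(r,4),"depth",round(a2,4),round(b2,4),round(r2,4),"z",np.median(D[:,2]).round(4),len(u))
def discs(c,box,th=145):
    A=cv2.cvtColor(c["color"],cv2.COLOR_RGB2LAB)[:,:,1];x0,y0,x1,y1=box
    m=np.zeros(A.shape,np.uint8);m[y0:y1,x0:x1]=A[y0:y1,x0:x1]>th
    for k in cv2.findContours(m,cv2.RETR_EXTERNAL,cv2.CHAIN_APPROX_NONE)[0]:
        if cv2.contourArea(k)<50: continue
        P=plane(c,k.reshape(-1,2),.012)[:,:2].astype(np.float32);e=cv2.fitEllipse(P);print(" disc",np.round(e[0],4),np.round(e[1],4))
E
python3 - <<'E'
from h import *
c=dict(np.load("w1.npz"))
rims(c,dict(mid=(.611,.235),pale=(.470,.204),navy=(.446,.328),white=(.4355,.118)))
A=cv2.cvtColor(c["color"],cv2.COLOR_RGB2LAB)[:,:,1];print(A[103,341],A[130,341],A[209,334],A[230,334])
discs(c,(318,75,362,275))
E
```

```text
mid ray 0.611 0.2359 0.0209 depth 0.6114 0.2363 0.0206 z 0.0526 447
pale ray 0.4705 0.2046 0.0206 depth 0.4704 0.2047 0.0206 z 0.0526 367
navy ray 0.4478 0.3299 0.0223 depth 0.4469 0.3308 0.0215 z 0.0524 471
white ray 0.4366 0.1193 0.0208 depth 0.4361 0.1193 0.0204 z 0.0525 329
161 137 161 136
 disc [ 0.4562 -0.0627] [0.0434 0.0483]
 disc [ 0.5134 -0.0186] [0.0464 0.0469]
 disc [0.5708 0.0248] [0.0462 0.0473]
 disc [0.6284 0.068 ] [0.0465 0.047 ]
```

Run:
```python
from h import *
print(get_obs()["position"].round(4));go((.4365,.1193,.10))
```

```text
[0.4998 0.1069 0.2499]
delta [-0.0431 -0.0481  0.1499] turn [ 0.001   0.0013 -0.0007]
```

move_arm(
  plan=[
    {"delta_pos": [-0.0573,-0.064,0.2],"turn": [0,0,0],"fingers": 0.0},
    {"delta_pos": [-0.0573,-0.064,0.2],"turn": [0,0,0],"fingers": 0.0},
    {"delta_pos": [-0.0573,-0.064,0.2],"turn": [0,0,0],"fingers": 0.0},
    {"delta_pos": [-0.0573,-0.064,0.2],"turn": [0,0,0],"fingers": 0.0},
    {"delta_pos": [-0.0573,-0.064,0.2],"turn": [0,0,0],"fingers": 0.0},
  ],
)

```text
clock: 2.65
position: [0.4385, 0.1195, 0.1019]
ee_rot: [0.949, 0.315, 0.001, 0.001]
ft_force: [0.1, 0.3, 0.7]
grip_width: 1.001
grasp_force: 0.0
```

Run:
```python
from h import *
for i in range(4):print(get_obs()["position"].round(4));
c=wrist("w2");rims(c,dict(white=(.4355,.118)));print(get_obs()["position"].round(4));go((.4365,.1193,.025))
```

```text
[0.4385 0.1195 0.1019]
[0.4385 0.1195 0.1019]
[0.4385 0.1195 0.1019]
[0.4385 0.1195 0.1019]
pos [0.4385 0.1195 0.1019] [0.949  0.3152 0.0011 0.001 ] cam [0.49  0.158 0.266]
white ray 0.4362 0.1195 0.0209 depth 0.4359 0.119 0.0206 z 0.0525 927
[0.4388 0.1198 0.1021]
delta [-0.0023 -0.0012  0.0771] turn [ 0.0027 -0.0021 -0.0019]
```

View pics/w2.png

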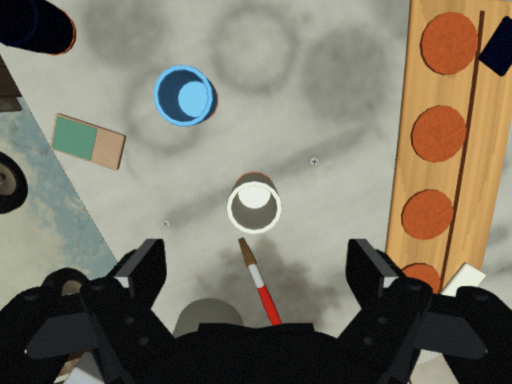

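The white beaker is centred between the fingers (254,205). Descend and grip.

To row units: 0.076 m is 0.1013, 0.07 m is 0.0933.

move_arm(
  plan=[
    {"delta_pos": [-0.0027,-0.0013,0.0533],"turn": [0,0,0],"fingers": 0.0},
    {"delta_pos": [-0.0027,-0.0013,0.0933],"turn": [0,0,0],"fingers": 0.0},
    {"delta_pos": [-0.0027,-0.0013,0.1013],"turn": [0,0,0],"fingers": 0.0},
    {"delta_pos": [-0.0027,-0.0013,0.1013],"turn": [0,0,0],"fingers": 0.5},
    {"delta_pos": [-0.0027,-0.0013,0.1013],"turn": [0,0,0],"fingers": 0.7},
    {"delta_pos": [-0.0027,-0.0013,0.1013],"turn": [0,0,0],"fingers": 0.7},
    {"delta_pos": [-0.0027,-0.0013,0.1013],"turn": [0,0,0],"fingers": 0.7},
    {"delta_pos": [-0.0027,-0.0013,0.1013],"turn": [0,0,0],"fingers": 0.7},
  ],
  force=30,
)

```text
clock: 3.7
position: [0.4361, 0.1201, 0.0257]
ee_rot: [0.949, 0.316, 0.001, 0.001]
ft_force: [-0.6, -0.8, 8.1]
grip_width: 0.453
grasp_force: 29.2
```

Run:
```python
from h import *
c=wrist("w3");rims(c,dict(white=(.4355,.118)));go((.4365,.1193,.15))
```

```text
pos [0.4361 0.1201 0.0257] [0.9487 0.3161 0.0014 0.0011] cam [0.488 0.159 0.189]
white ray 0.4401 0.1203 0.0302 depth 0.4425 0.1225 0.0282 z 0.0529 2764
delta [ 1.000e-04  1.200e-03 -1.243e-01] turn [ 0.0029 -0.002  -0.0003]
```

Run:
```python
from h import *
go((.456,-.0623,.12))
```

```text
delta [-0.0933  0.1581 -0.094 ] turn [ 0.0029 -0.002  -0.0003]
```

To row units: 0.158 m is 0.2107, 0.12 m is 0.16, -0.002 rad is -0.0006.

move_arm(
  plan=[
    {"delta_pos": [0,0,-0.04],"turn": [0,0,0],"fingers": 0.7},
    {"delta_pos": [0,0,-0.1067],"turn": [0,0,0],"fingers": 0.7},
    {"delta_pos": [-0.0267,0.0467,-0.1253],"turn": [0,0,0],"fingers": 0.7},
    {"delta_pos": [-0.06,0.104,-0.1253],"turn": [0,0,0],"fingers": 0.7},
    {"delta_pos": [-0.0933,0.16,-0.1253],"turn": [0,0,0],"fingers": 0.7},
    {"delta_pos": [-0.1173,0.1987,-0.1253],"turn": [0,0,0],"fingers": 0.7},
    {"delta_pos": [-0.124,0.2107,-0.1253],"turn": [0.001,-0.0006,0],"fingers": 0.7},
    {"delta_pos": [-0.124,0.2107,-0.1253],"turn": [0.001,-0.0006,0],"fingers": 0.7},
  ],
)

```text
clock: 4.75
position: [0.4552, -0.062, 0.1188]
ee_rot: [0.949, 0.316, -0.001, -0.0]
ft_force: [-0.5, 1.0, -0.2]
grip_width: 0.456
grasp_force: 30.4
```

Run:
```python
from h import *
c=wrist("w4");discs(c,(300,0,512,384),148);o=get_obs();print(o["grasp_force"],o["grip_width"]);go((.456,-.0623,.038))
```

```text
pos [ 0.4552 -0.062   0.1188] [ 9.488e-01  3.159e-01 -1.100e-03 -5.000e-04] cam [ 0.508 -0.023  0.282]
30.377955623553135 0.4550475562826787
delta [0.0001 0.0016 0.0807] turn [-0.0019  0.0018  0.0008]
```

View pics/w4.png

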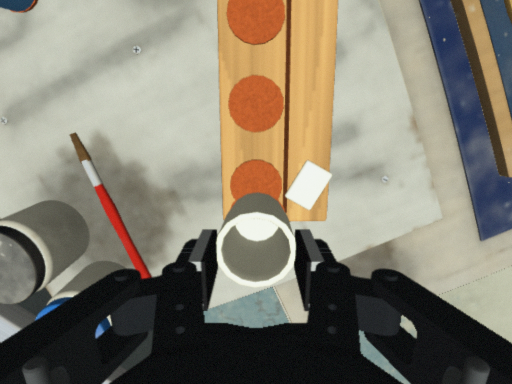

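The white beaker is held upright (256,248) and in line with the disc column (256).

Run:
```python
from h import *
c=dict(np.load("w4.npz"));discs(c,(215,0,300,140),150)
A=cv2.cvtColor(c["color"],cv2.COLOR_RGB2LAB)[:,:,1];m=np.zeros(A.shape,np.uint8);m[150:190,215:300]=A[150:190,215:300]>150
k=max(cv2.findContours(m,0,1)[0],key=cv2.contourArea).reshape(-1,2);P=plane(c,k[k[:,1]<182],.012)[:,:2]
# circle of 24 mm radius by least squares
from scipy.optimize import least_squares
print(least_squares(lambda q:np.hypot(*(P-q).T)-.0236,(.456,-.0623)).x.round(4))
```

```text
disc [ 0.5133 -0.0184] [0.0463 0.0464]
 disc [0.5671 0.022 ] [0.0351 0.0492]
[ 0.4554 -0.0618]
```

To row units: 0.079 m is 0.1053, 0.001 m is 0.0013.

move_arm(
  plan=[
    {"delta_pos": [0,0.0013,0.04],"turn": [0,0,0],"fingers": 0.7},
    {"delta_pos": [0,0.0013,0.08],"turn": [0,0,0],"fingers": 0.7},
    {"delta_pos": [0,0.0013,0.0973],"turn": [0,0,0],"fingers": 0.7},
    {"delta_pos": [0,0.0013,0.1027],"turn": [0,0,0],"fingers": 0.7},
    {"delta_pos": [0,0.0013,0.1053],"turn": [0,0,0],"fingers": 0.7},
    {"delta_pos": [0,0.0013,0.1053],"turn": [0,0,0],"fingers": 0.7},
  ],
)

```text
clock: 5.55
position: [0.4559, -0.063, 0.0402]
ee_rot: [0.949, 0.316, -0.001, -0.0]
ft_force: [0.8, -0.4, -0.1]
grip_width: 0.454
grasp_force: 30.4
```

Run:
```python
from h import *
o=get_obs();print(o["ft_force"],o["position"])
```

```text
[ 0.80702913 -0.38290312 -0.10403053] [ 0.45592024 -0.06300331  0.04018031]
```

To row units: 0.002 m is 0.0027, 0.001 m is 0.0013.

move_arm(
  plan=[
    {"delta_pos": [0,-0.0007,0.0013],"turn": [0,0,0],"fingers": 0.7},
    {"delta_pos": [0,-0.0007,0.0027],"turn": [0,0,0],"fingers": 0.7},
    {"delta_pos": [0,-0.0007,0.0027],"turn": [0,0,0],"fingers": 0.7},
  ],
)

```text
clock: 5.92
position: [0.4554, -0.0627, 0.0378]
ee_rot: [0.949, 0.316, -0.001, -0.0]
ft_force: [-0.7, -0.3, 2.2]
grip_width: 0.453
grasp_force: 30.7
```

To row units: -0.12 m is -0.16, -0.08 m is -0.1067.

move_arm(
  plan=[
    {"delta_pos": [0,0,0.0007],"turn": [0,0,0],"fingers": 0.45},
    {"delta_pos": [0,0,0.0007],"turn": [0,0,0],"fingers": 0.2},
    {"delta_pos": [0,0,0.0007],"turn": [0,0,0],"fingers": 0.2},
    {"delta_pos": [0,0,0.0007],"turn": [0,0,0],"fingers": 0.2},
    {"delta_pos": [0,0,-0.04],"turn": [0,0,0],"fingers": 0.1},
    {"delta_pos": [0,0,-0.1067],"turn": [0,0,0],"fingers": 0.0},
    {"delta_pos": [0,0,-0.16],"turn": [0,0,0],"fingers": 0.0},
    {"delta_pos": [0,0,-0.16],"turn": [0,0,0],"fingers": 0.0},
  ],
)

```text
clock: 6.92
position: [0.4573, -0.0628, 0.1603]
ee_rot: [0.949, 0.316, 0.001, 0.001]
ft_force: [-0.3, -0.1, -0.0]
grip_width: 1.0
grasp_force: 0.0
```

```bash
cat >> h.py <<'E'
def rimz(c,x,y,z=.064,thr=None):
    W=heights(c);q=(np.hypot(W[:,:,0]-x,W[:,:,1]-y)<.03)&(abs(W[:,:,2]-z)<.006)
    v,u=np.nonzero(q);P=plane(c,np.c_[u,v],z);(a,b),r=cv2.minEnclosingCircle(P[:,:2].astype(np.float32))
    print("rim",round(a,4),round(b,4),round(r,4),"z",np.median(W[q][:,2]).round(4),len(u))
E
python3 - <<'E'
from h import *
c=wrist("w5");rimz(c,.4555,-.0625);discs(c,(200,0,300,140),150);go((.4705,.2046,.15));go((.4705,.2046,.10))
c=camera("top");np.savez("top1.npz",**c);rimz(c,.4555,-.0625)
E
```

```text
pos [ 0.4573 -0.0628  0.1603] [9.487e-01 3.161e-01 8.000e-04 1.200e-03] cam [ 0.509 -0.024  0.324]
rim 0.4557 -0.0632 0.0206 z 0.0645 623
 disc [ 0.5133 -0.0183] [0.0461 0.0461]
 disc [0.571  0.0249] [0.046  0.0463]
delta [ 0.1719 -0.2054  0.0081] turn [ 0.0005  0.0011 -0.0004]
delta [ 0.172  -0.2054  0.0581] turn [ 0.0005  0.0011 -0.0004]
rim 0.4549 -0.0634 0.0204 z 0.0627 127
```

View pics/w5.png

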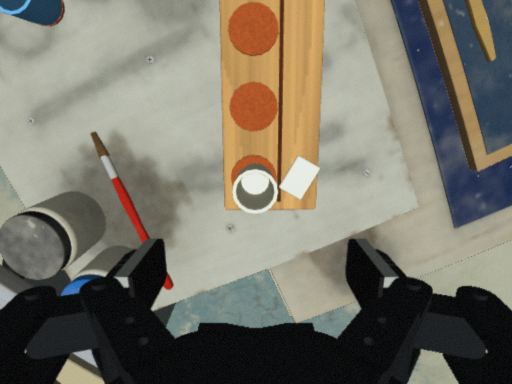

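White stands on its disc, about 1 mm off centre (254,190). Next is pale.

move_arm(
  plan=[
    {"delta_pos": [0.2293,-0.274,0.0133],"turn": [0,0,0],"fingers": 0.0},
    {"delta_pos": [0.2293,-0.274,0.0133],"turn": [0,0,0],"fingers": 0.0},
    {"delta_pos": [0.2293,-0.274,0.0133],"turn": [0,0,0],"fingers": 0.0},
    {"delta_pos": [0.2293,-0.274,0.0133],"turn": [0,0,0],"fingers": 0.0},
    {"delta_pos": [0.2293,-0.274,0.04],"turn": [0,0,0],"fingers": 0.0},
    {"delta_pos": [0.2293,-0.274,0.08],"turn": [0,0,0],"fingers": 0.0},
    {"delta_pos": [0.2293,-0.274,0.08],"turn": [0,0,0],"fingers": 0.0},
    {"delta_pos": [0.2293,-0.274,0.08],"turn": [0,0,0],"fingers": 0.0},
  ],
)

```text
clock: 8.02
position: [0.4696, 0.2049, 0.0978]
ee_rot: [0.949, 0.316, -0.002, -0.001]
ft_force: [-0.8, -0.7, 1.2]
grip_width: 1.0
grasp_force: 0.0
```

Run:
```python
from h import *
c=wrist("w6");rims(c,dict(pale=(.4705,.2046)));go((.4705,.2046,.025))
```

```text
pos [0.4696 0.2049 0.0978] [ 9.487e-01  3.161e-01 -1.500e-03 -6.000e-04] cam [0.522 0.244 0.261]
pale ray 0.4713 0.2053 0.0208 depth 0.4706 0.2051 0.0204 z 0.0525 972
delta [0.0003 0.0007 0.0732] turn [-0.0016  0.0016 -0.0006]
```

To row units: 0.073 m is 0.0973, 0.001 m is 0.0013.

move_arm(
  plan=[
    {"delta_pos": [0.0013,0.0007,0.0533],"turn": [0,0,0],"fingers": 0.0},
    {"delta_pos": [0.0013,0.0007,0.0907],"turn": [0,0,0],"fingers": 0.0},
    {"delta_pos": [0.0013,0.0007,0.0973],"turn": [0,0,0],"fingers": 0.0},
    {"delta_pos": [0.0013,0.0007,0.0973],"turn": [0,0,0],"fingers": 0.5},
    {"delta_pos": [0.0013,0.0007,0.0973],"turn": [0,0,0],"fingers": 0.7},
    {"delta_pos": [0.0013,0.0007,0.0973],"turn": [0,0,0],"fingers": 0.7},
    {"delta_pos": [0.0013,0.0007,0.0973],"turn": [0,0,0],"fingers": 0.7},
    {"delta_pos": [0.0013,0.0007,0.0973],"turn": [0,0,0],"fingers": 0.7},
  ],
  force=30,
)

```text
clock: 9.07
position: [0.4714, 0.2056, 0.026]
ee_rot: [0.949, 0.316, -0.0, -0.0]
ft_force: [-1.8, -0.9, 8.7]
grip_width: 0.452
grasp_force: 29.1
```

Run:
```python
from h import *
go((.5133,-.0182,.135))
```

```text
delta [-0.1008  0.2041 -0.1091] turn [-0.0007  0.0003 -0.0001]
```

To row units: 0.204 m is 0.272, 0.195 m is 0.26.

move_arm(
  plan=[
    {"delta_pos": [0,0,-0.04],"turn": [0,0,0],"fingers": 0.7},
    {"delta_pos": [0,0,-0.1067],"turn": [0,0,0],"fingers": 0.7},
    {"delta_pos": [-0.0213,0.0427,-0.1453],"turn": [0,0,0],"fingers": 0.7},
    {"delta_pos": [-0.0507,0.1013,-0.1453],"turn": [0,0,0],"fingers": 0.7},
    {"delta_pos": [-0.0827,0.1667,-0.1453],"turn": [0,0,0],"fingers": 0.7},
    {"delta_pos": [-0.1107,0.224,-0.1453],"turn": [0,0,0],"fingers": 0.7},
    {"delta_pos": [-0.128,0.26,-0.1453],"turn": [0,0,0],"fingers": 0.7},
    {"delta_pos": [-0.1347,0.272,-0.1453],"turn": [0,0,0],"fingers": 0.7},
    {"delta_pos": [-0.1347,0.272,-0.1453],"turn": [0,0,0],"fingers": 0.7},
    {"delta_pos": [-0.1347,0.272,-0.1067],"turn": [0,0,0],"fingers": 0.7},
    {"delta_pos": [-0.1347,0.272,-0.08],"turn": [0,0,0],"fingers": 0.7},
    {"delta_pos": [-0.1347,0.272,-0.08],"turn": [0,0,0],"fingers": 0.7},
  ],
)

```text
clock: 10.58
position: [0.5111, -0.0167, 0.0835]
ee_rot: [0.948, 0.317, -0.002, -0.001]
ft_force: [0.0, -0.3, -0.5]
grip_width: 0.453
grasp_force: 30.4
```

Run:
```python
from h import *
print(get_obs()["grip_width"]);go((.5133,-.0182,.038))
```

```text
0.4533323423230928
delta [0.001  0.0027 0.0455] turn [-0.0039  0.0035  0.0025]
```

```bash
cat >> h.py <<'E'
def tooldisc(tag,box,h,th=150):
    # disc centres in tool coordinates (tool taken as exactly vertical, TCP at height h)
    c=wrist(tag);T=c["tool_from_camera"];c["R"]=T[:3,:3].T;c["t"]=-T[:3,:3].T@T[:3,3]
    A=cv2.cvtColor(c["color"],cv2.COLOR_RGB2LAB)[:,:,1];x0,y0,x1,y1=box
    m=np.zeros(A.shape,np.uint8);m[y0:y1,x0:x1]=A[y0:y1,x0:x1]>th
    for k in cv2.findContours(m,cv2.RETR_EXTERNAL,cv2.CHAIN_APPROX_NONE)[0]:
        if cv2.contourArea(k)<50: continue
        e=cv2.fitEllipse(plane(c,k.reshape(-1,2),h-.012)[:,:2].astype(np.float32));print(" tooldisc",np.round(e[0],4),np.round(e[1],4))
E
python3 - <<'E'
from h import *
tooldisc("w7",(150,0,350,215),.085)
E
```

```text
pos [ 0.5111 -0.0167  0.0835] [ 0.9483  0.3174 -0.0023 -0.0013] cam [0.564 0.022 0.247]
 tooldisc [0.0062 0.0037] [0.0359 0.0475]
 tooldisc [0.0732 0.0031] [0.0468 0.0469]
 tooldisc [0.1345 0.0032] [0.0226 0.0496]
```

View pics/w7.png

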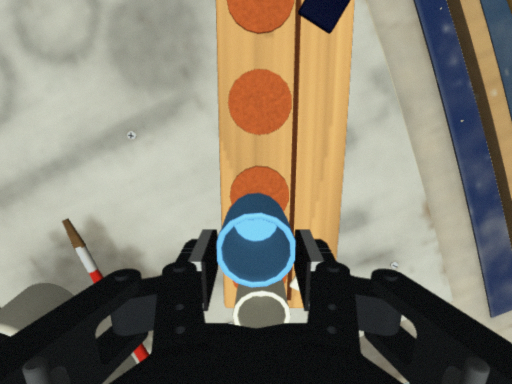

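Pale (256,248) needs +3 mm in tool y to reach the disc column (260). That matches the pose reading.

To row units: 0.045 m is 0.06, 0.003 m is 0.004.

move_arm(
  plan=[
    {"delta_pos": [0.0013,0.004,0.0267],"turn": [0,0,0],"fingers": 0.7},
    {"delta_pos": [0.0013,0.004,0.0507],"turn": [0,0,0],"fingers": 0.7},
    {"delta_pos": [0.0013,0.004,0.0573],"turn": [0,0,0],"fingers": 0.7},
    {"delta_pos": [0.0013,0.004,0.06],"turn": [0,0,0],"fingers": 0.7},
    {"delta_pos": [0.0013,0.004,0.06],"turn": [0,0,0],"fingers": 0.7},
  ],
)

```text
clock: 11.25
position: [0.5149, -0.0203, 0.0395]
ee_rot: [0.949, 0.316, -0.001, -0.0]
ft_force: [-0.8, -0.2, -0.0]
grip_width: 0.454
grasp_force: 30.4
```

```bash
cat >> h.py <<'E'
def avg(n=10):
    P=[]
    for i in range(n): camera("wrist");P.append(get_obs()["position"])
    P=np.array(P);print("avg",P.mean(0).round(4),"sd",P.std(0).round(4));return P.mean(0)
E
python3 - <<'E'
from h import *
p=avg(8);go((.5133,-.0182,.038),Rt(),p)
E
```

```text
avg [ 0.5149 -0.0204  0.0397] sd [0.0001 0.     0.0001]
delta [ 0.     -0.0028  0.0017] turn [0. 0. 0.]
```

move_arm(
  plan=[
    {"delta_pos": [0,-0.0033,0],"turn": [0,0,0],"fingers": 0.7},
    {"delta_pos": [0,-0.0033,0],"turn": [0,0,0],"fingers": 0.7},
  ],
)

```text
clock: 11.9
position: [0.5131, -0.0182, 0.0394]
ee_rot: [0.949, 0.316, -0.001, -0.0]
ft_force: [-0.2, -0.1, -0.3]
grip_width: 0.45
grasp_force: 30.4
```

Run:
```python
from h import *
tooldisc("w8",(150,0,350,180),.039);p=avg(3);go((.5133,-.0182,.038),Rt(),p)
```

```text
pos [ 0.5131 -0.0182  0.0394] [ 9.486e-01  3.163e-01 -1.400e-03 -5.000e-04] cam [0.566 0.021 0.203]
 tooldisc [0.0723 0.0003] [0.0466 0.0467]
 tooldisc [0.1251 0.0002] [0.0077 0.0362]
avg [ 0.5132 -0.0184  0.0394] sd [0. 0. 0.]
delta [ 0.0002 -0.0001  0.0014] turn [0. 0. 0.]
```

Well centred. Lower the last bit and release.

move_arm(
  plan=[
    {"delta_pos": [0,0,0.0013],"turn": [0,0,0],"fingers": 0.7},
    {"delta_pos": [0,0,0.0024],"turn": [0,0,0],"fingers": 0.7},
    {"delta_pos": [0,0,0.0024],"turn": [0,0,0],"fingers": 0.45},
    {"delta_pos": [0,0,0.0024],"turn": [0,0,0],"fingers": 0.2},
    {"delta_pos": [0,0,0.0024],"turn": [0,0,0],"fingers": 0.2},
    {"delta_pos": [0,0,0.0024],"turn": [0,0,0],"fingers": 0.2},
    {"delta_pos": [0,0,-0.04],"turn": [0,0,0],"fingers": 0.1},
    {"delta_pos": [0,0,-0.1067],"turn": [0,0,0],"fingers": 0.0},
    {"delta_pos": [0,0,-0.16],"turn": [0,0,0],"fingers": 0.0},
    {"delta_pos": [0,0,-0.16],"turn": [0,0,0],"fingers": 0.0},
  ],
)

```text
clock: 13.35
position: [0.5154, -0.0183, 0.1623]
ee_rot: [0.949, 0.316, 0.001, 0.001]
ft_force: [-0.0, -0.3, -0.5]
grip_width: 1.004
grasp_force: 0.0
```

Run:
```python
from h import *
c=wrist("w9");rimz(c,.5133,-.0182);rimz(c,.4557,-.0625);discs(c,(150,0,350,150),150);go((.611,.236,.16));
```

```text
pos [ 0.5154 -0.0183  0.1623] [9.487e-01 3.161e-01 1.000e-03 9.000e-04] cam [0.567 0.021 0.326]
rim 0.5127 -0.0183 0.0206 z 0.0646 613
rim 0.4561 -0.0626 0.0217 z 0.0644 618
 disc [0.5709 0.0249] [0.0461 0.0463]
 disc [0.6286 0.0682] [0.0461 0.0465]
delta [ 2.301e-01 -1.456e-01  1.000e-04] turn [ 0.0003  0.0009 -0.0003]
```

To row units: 0.23 m is 0.3067, -0.1455 m is -0.194.

move_arm(
  plan=[
    {"delta_pos": [0.3067,-0.194,0],"turn": [0,0,0],"fingers": 0.0},
    {"delta_pos": [0.3067,-0.194,0],"turn": [0,0,0],"fingers": 0.0},
    {"delta_pos": [0.3067,-0.194,0],"turn": [0,0,0],"fingers": 0.0},
    {"delta_pos": [0.3067,-0.194,0],"turn": [0,0,0],"fingers": 0.0},
    {"delta_pos": [0.3067,-0.194,0],"turn": [0,0,0],"fingers": 0.0},
    {"delta_pos": [0.3067,-0.194,0.04],"turn": [0,0,0],"fingers": 0.0},
    {"delta_pos": [0.3067,-0.194,0.08],"turn": [0,0,0],"fingers": 0.0},
    {"delta_pos": [0.3067,-0.194,0.08],"turn": [0,0,0],"fingers": 0.0},
    {"delta_pos": [0.3067,-0.194,0.08],"turn": [0,0,0],"fingers": 0.0},
  ],
)

```text
clock: 14.52
position: [0.6102, 0.2362, 0.0995]
ee_rot: [0.949, 0.316, -0.001, -0.001]
ft_force: [0.2, 1.2, 0.1]
grip_width: 0.997
grasp_force: 0.0
```

Run:
```python
from h import *
c=wrist("w10");rims(c,dict(mid=(.611,.236)));go((.611,.236,.026))
```

```text
pos [0.6102 0.2362 0.0995] [ 9.487e-01  3.163e-01 -1.300e-03 -6.000e-04] cam [0.663 0.275 0.263]
mid ray 0.6118 0.2364 0.0207 depth 0.6117 0.2363 0.0205 z 0.0525 953
delta [0.0003 0.0006 0.0741] turn [-0.0016  0.0011 -0.0001]
```

View pics/w10.png

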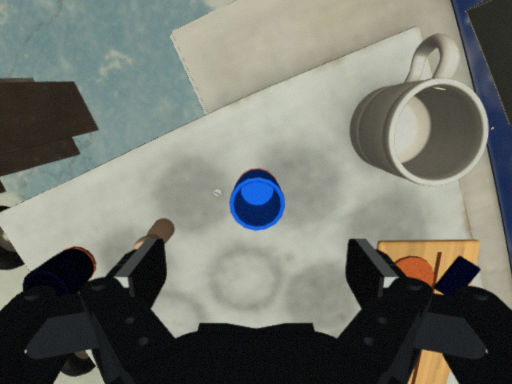

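Mid at (257,202). In plan the cork clears the left finger by about 25 mm, and the mug is well clear.

To row units: 0.074 m is 0.0987, 0.068 m is 0.0907.

move_arm(
  plan=[
    {"delta_pos": [0.0013,0.0013,0.0533],"turn": [0,0,0],"fingers": 0.0},
    {"delta_pos": [0.0013,0.0013,0.0907],"turn": [0,0,0],"fingers": 0.0},
    {"delta_pos": [0.0013,0.0013,0.0987],"turn": [0,0,0],"fingers": 0.0},
    {"delta_pos": [0.0013,0.0013,0.0987],"turn": [0,0,0],"fingers": 0.5},
    {"delta_pos": [0.0013,0.0013,0.0987],"turn": [0,0,0],"fingers": 0.7},
    {"delta_pos": [0.0013,0.0013,0.0987],"turn": [0,0,0],"fingers": 0.7},
    {"delta_pos": [0.0013,0.0013,0.0987],"turn": [0,0,0],"fingers": 0.7},
    {"delta_pos": [0.0013,0.0013,0.0987],"turn": [0,0,0],"fingers": 0.7},
  ],
  force=30,
)

```text
clock: 15.58
position: [0.6122, 0.2364, 0.0269]
ee_rot: [0.949, 0.316, -0.0, -0.001]
ft_force: [-1.0, -1.2, 6.4]
grip_width: 0.454
grasp_force: 29.4
```

Run:
```python
from h import *
go((.571,.0249,.135))
```

```text
delta [-0.1598  0.1444 -0.1083] turn [-0.001  -0.0002 -0.0002]
```

To row units: -0.16 m is -0.2133, -0.152 m is -0.2027.

move_arm(
  plan=[
    {"delta_pos": [0,0,-0.04],"turn": [0,0,0],"fingers": 0.7},
    {"delta_pos": [0,0,-0.1067],"turn": [0,0,0],"fingers": 0.7},
    {"delta_pos": [-0.0347,0.0307,-0.1453],"turn": [0,0,0],"fingers": 0.7},
    {"delta_pos": [-0.08,0.072,-0.1453],"turn": [0,0,0],"fingers": 0.7},
    {"delta_pos": [-0.1307,0.1173,-0.1453],"turn": [0,0,0],"fingers": 0.7},
    {"delta_pos": [-0.1747,0.1573,-0.1453],"turn": [0,0,0],"fingers": 0.7},
    {"delta_pos": [-0.2027,0.1827,-0.1453],"turn": [0,0,0],"fingers": 0.7},
    {"delta_pos": [-0.2133,0.1927,-0.1453],"turn": [0,0,0],"fingers": 0.7},
    {"delta_pos": [-0.2133,0.1927,-0.12],"turn": [0,0,0],"fingers": 0.7},
    {"delta_pos": [-0.2133,0.1927,-0.0667],"turn": [0,0,0],"fingers": 0.7},
    {"delta_pos": [-0.2133,0.1927,-0.0333],"turn": [0,0,0],"fingers": 0.7},
    {"delta_pos": [-0.2133,0.1927,-0.0267],"turn": [0,0,0],"fingers": 0.7},
  ],
)

```text
clock: 17.08
position: [0.5684, 0.0262, 0.0427]
ee_rot: [0.948, 0.317, -0.003, -0.002]
ft_force: [0.9, -0.2, -0.9]
grip_width: 0.453
grasp_force: 30.4
```

Run:
```python
from h import *
p=avg(4);tooldisc("w11",(150,0,350,190),p[2]);go((.571,.0249,.039),Rt(),p)
```

```text
avg [0.5699 0.0256 0.0449] sd [0.0006 0.0003 0.001 ]
pos [0.5707 0.0251 0.046 ] [ 9.485e-01  3.167e-01 -7.000e-04 -5.000e-04] cam [0.623 0.064 0.21 ]
 tooldisc [0.0192 0.0001] [0.0084 0.037 ]
 tooldisc [0.0721 0.0004] [0.0463 0.0464]
delta [0.0004 0.0012 0.0059] turn [0. 0. 0.]
```

To row units: 0.007 m is 0.0093, 0.006 m is 0.008.

move_arm(
  plan=[
    {"delta_pos": [0,0,0.0053],"turn": [0,0,0],"fingers": 0.7},
    {"delta_pos": [0,0,0.008],"turn": [0,0,0],"fingers": 0.7},
    {"delta_pos": [0,0,0.0093],"turn": [0,0,0],"fingers": 0.7},
    {"delta_pos": [0,0,0.0093],"turn": [0,0,0],"fingers": 0.7},
    {"delta_pos": [0,0,0.0093],"turn": [0,0,0],"fingers": 0.7},
  ],
)

```text
clock: 17.95
position: [0.5704, 0.0244, 0.0389]
ee_rot: [0.949, 0.316, -0.001, -0.0]
ft_force: [-1.5, -0.0, 6.3]
grip_width: 0.451
grasp_force: 31.1
```

Run:
```python
from h import *
p=avg(2);tooldisc("w12",(150,0,350,190),p[2]);print(get_obs()["ft_force"].round(1));go((.571,.0249,.039),Rt(),p)
```

```text
avg [0.5704 0.0243 0.0389] sd [0. 0. 0.]
pos [0.5704 0.0243 0.0389] [ 9.487e-01  3.162e-01 -9.000e-04 -3.000e-04] cam [0.623 0.063 0.202]
 tooldisc [ 0.0202 -0.0004] [0.0073 0.0353]
 tooldisc [ 0.0729 -0.0002] [0.0466 0.0468]
[-2.  -0.1  5.6]
delta [ 0.0008 -0.0001 -0.0001] turn [0. 0. 0.]
```

In contact and within 1 mm of centre. Release.

To row units: -0.12 m is -0.16, -0.08 m is -0.1067.

move_arm(
  plan=[
    {"delta_pos": [0,0,0],"turn": [0,0,0],"fingers": 0.45},
    {"delta_pos": [0,0,0],"turn": [0,0,0],"fingers": 0.2},
    {"delta_pos": [0,0,0],"turn": [0,0,0],"fingers": 0.2},
    {"delta_pos": [0,0,0],"turn": [0,0,0],"fingers": 0.2},
    {"delta_pos": [0,0,-0.04],"turn": [0,0,0],"fingers": 0.1},
    {"delta_pos": [0,0,-0.1067],"turn": [0,0,0],"fingers": 0.0},
    {"delta_pos": [0,0,-0.16],"turn": [0,0,0],"fingers": 0.0},
    {"delta_pos": [0,0,-0.16],"turn": [0,0,0],"fingers": 0.0},
    {"delta_pos": [0,0,-0.16],"turn": [0,0,0],"fingers": 0.0},
  ],
)

```text
clock: 19.23
position: [0.57, 0.0239, 0.1575]
ee_rot: [0.949, 0.316, -0.002, -0.0]
ft_force: [-0.4, 0.3, 0.0]
grip_width: 1.001
grasp_force: 0.0
```

Run:
```python
from h import *
c=wrist("w13");rimz(c,.571,.0249);rimz(c,.5133,-.0182);discs(c,(150,0,350,160),150);go((.4475,.33,.16));
```

```text
pos [0.57   0.0239 0.1575] [ 9.487e-01  3.161e-01 -1.700e-03 -4.000e-04] cam [0.623 0.063 0.321]
rim 0.57 0.0246 0.0207 z 0.0646 642
rim 0.5137 -0.0188 0.0218 z 0.0644 646
 disc [0.5869 0.0367] [0.0058 0.0311]
 disc [0.6285 0.0682] [0.0462 0.0463]
delta [ 0.0858 -0.3182 -0.0025] turn [-0.0026  0.0037 -0.0002]
```

To row units: -0.318 m is -0.424, 0.086 m is 0.1147.

move_arm(
  plan=[
    {"delta_pos": [0.1147,-0.424,0],"turn": [0,0,0],"fingers": 0.0},
    {"delta_pos": [0.1147,-0.424,0],"turn": [0,0,0],"fingers": 0.0},
    {"delta_pos": [0.1147,-0.424,0],"turn": [0,0,0],"fingers": 0.0},
    {"delta_pos": [0.1147,-0.424,0],"turn": [0,0,0],"fingers": 0.0},
    {"delta_pos": [0.1147,-0.424,0],"turn": [0,0,0],"fingers": 0.0},
    {"delta_pos": [0.1147,-0.424,0],"turn": [0,0,0],"fingers": 0.0},
    {"delta_pos": [0.1147,-0.424,0],"turn": [0,0,0],"fingers": 0.0},
    {"delta_pos": [0.1147,-0.424,0.04],"turn": [0,0,0],"fingers": 0.0},
    {"delta_pos": [0.1147,-0.424,0.0733],"turn": [0,0,0],"fingers": 0.0},
    {"delta_pos": [0.1147,-0.424,0.0733],"turn": [0,0,0],"fingers": 0.0},
    {"delta_pos": [0.1147,-0.424,0.0733],"turn": [0,0,0],"fingers": 0.0},
  ],
)

```text
clock: 20.65
position: [0.4492, 0.3294, 0.1042]
ee_rot: [0.949, 0.315, -0.001, -0.0]
ft_force: [0.8, 0.4, 0.4]
grip_width: 1.0
grasp_force: 0.0
```

Run:
```python
from h import *
c=wrist("w14");rims(c,dict(navy=(.447,.330)));go((.447,.330,.026))
```

```text
pos [0.4492 0.3294 0.1042] [ 9.490e-01  3.154e-01 -1.100e-03 -4.000e-04] cam [0.502 0.368 0.268]
navy ray 0.4469 0.3308 0.0208 depth 0.4466 0.3307 0.0203 z 0.0525 912
delta [-0.0016 -0.0014  0.0786] turn [-0.0014  0.001  -0.0014]
```

View pics/w14.png

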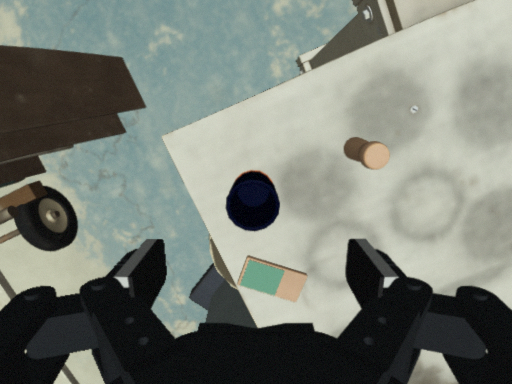

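To row units: 0.078 m is 0.104, -0.001 m is -0.0013.

move_arm(
  plan=[
    {"delta_pos": [-0.0013,-0.0033,0.0533],"turn": [0,0,0],"fingers": 0.0},
    {"delta_pos": [-0.0013,-0.0033,0.0933],"turn": [0,0,0],"fingers": 0.0},
    {"delta_pos": [-0.0013,-0.0033,0.104],"turn": [0,0,0],"fingers": 0.0},
    {"delta_pos": [-0.0013,-0.0033,0.104],"turn": [0,0,0],"fingers": 0.5},
    {"delta_pos": [-0.0013,-0.0033,0.104],"turn": [0,0,0],"fingers": 0.7},
    {"delta_pos": [-0.0013,-0.0033,0.104],"turn": [0,0,0],"fingers": 0.7},
    {"delta_pos": [-0.0013,-0.0033,0.104],"turn": [0,0,0],"fingers": 0.7},
    {"delta_pos": [-0.0013,-0.0033,0.104],"turn": [0,0,0],"fingers": 0.7},
  ],
  force=30,
)

```text
clock: 21.7
position: [0.4468, 0.3322, 0.0272]
ee_rot: [0.949, 0.316, 0.0, -0.001]
ft_force: [0.3, -1.4, 6.8]
grip_width: 0.45
grasp_force: 29.3
```

Run:
```python
from h import *
go((.6285,.0682,.135))
```

```text
delta [-0.0129  0.3201 -0.1082] turn [-0.0011 -0.0004 -0.0004]
```

To row units: 0.32 m is 0.4267, 0.135 m is 0.18.

move_arm(
  plan=[
    {"delta_pos": [0,0,-0.04],"turn": [0,0,0],"fingers": 0.7},
    {"delta_pos": [0,0,-0.1067],"turn": [0,0,0],"fingers": 0.7},
    {"delta_pos": [-0.0013,0.04,-0.1453],"turn": [0,0,0],"fingers": 0.7},
    {"delta_pos": [-0.004,0.1067,-0.1453],"turn": [0,0,0],"fingers": 0.7},
    {"delta_pos": [-0.0067,0.18,-0.1453],"turn": [0,0,0],"fingers": 0.7},
    {"delta_pos": [-0.0107,0.2533,-0.1453],"turn": [0,0,0],"fingers": 0.7},
    {"delta_pos": [-0.0133,0.3267,-0.1453],"turn": [0,0,0],"fingers": 0.7},
    {"delta_pos": [-0.016,0.3867,-0.1453],"turn": [0,0,0],"fingers": 0.7},
    {"delta_pos": [-0.016,0.42,-0.1453],"turn": [0,0,0],"fingers": 0.7},
    {"delta_pos": [-0.016,0.4267,-0.1453],"turn": [0,0,0],"fingers": 0.7},
    {"delta_pos": [-0.016,0.4267,-0.1067],"turn": [0,0,0],"fingers": 0.7},
    {"delta_pos": [-0.016,0.4267,-0.08],"turn": [0,0,0],"fingers": 0.7},
  ],
)

```text
clock: 23.2
position: [0.6271, 0.0706, 0.0842]
ee_rot: [0.948, 0.317, -0.002, -0.001]
ft_force: [-0.2, 0.7, -0.6]
grip_width: 0.448
grasp_force: 30.3
```

Run:
```python
from h import *
avg(5);p=avg(2);go((.6290,.0685,.039),Rt(),p)
```

```text
avg [0.6272 0.0695 0.084 ] sd [0.001  0.0002 0.0017]
avg [0.6287 0.0689 0.0861] sd [0.     0.0001 0.    ]
delta [-0.      0.0005  0.0471] turn [0. 0. 0.]
```

To row units: 0.044 m is 0.0587, 0.0005 m is 0.0007.

move_arm(
  plan=[
    {"delta_pos": [0,0.0007,0.0267],"turn": [0,0,0],"fingers": 0.7},
    {"delta_pos": [0,0.0007,0.0507],"turn": [0,0,0],"fingers": 0.7},
    {"delta_pos": [0,0.0007,0.056],"turn": [0,0,0],"fingers": 0.7},
    {"delta_pos": [0,0.0007,0.0587],"turn": [0,0,0],"fingers": 0.7},
    {"delta_pos": [0,0.0007,0.0587],"turn": [0,0,0],"fingers": 0.7},
    {"delta_pos": [0,0.0007,0.0587],"turn": [0,0,0],"fingers": 0.7},
  ],
)

```text
clock: 24.3
position: [0.6287, 0.0681, 0.0415]
ee_rot: [0.949, 0.316, -0.001, -0.0]
ft_force: [-0.8, -0.5, -0.0]
grip_width: 0.452
grasp_force: 30.4
```

Run:
```python
from h import *
avg(4);p=avg(2);print(get_obs()["ft_force"].round(1));go((.6290,.0685,.039),Rt(),p)
```

```text
avg [0.6286 0.068  0.0414] sd [0.0001 0.     0.0001]
avg [0.6285 0.0679 0.0412] sd [0. 0. 0.]
[ 0.3 -0.4  0.5]
delta [ 0.0007 -0.0002  0.0022] turn [0. 0. 0.]
```

To row units: -0.18 m is -0.24, 0.001 m is 0.0013.

move_arm(
  plan=[
    {"delta_pos": [0.0007,0,0.0013],"turn": [0,0,0],"fingers": 0.7},
    {"delta_pos": [0.0007,0,0.0027],"turn": [0,0,0],"fingers": 0.7},
    {"delta_pos": [0.0007,0,0.0033],"turn": [0,0,0],"fingers": 0.7},
    {"delta_pos": [0.0007,0,0.0033],"turn": [0,0,0],"fingers": 0.45},
    {"delta_pos": [0.0007,0,0.0033],"turn": [0,0,0],"fingers": 0.2},
    {"delta_pos": [0.0007,0,0.0033],"turn": [0,0,0],"fingers": 0.2},
    {"delta_pos": [0.0007,0,0.0033],"turn": [0,0,0],"fingers": 0.2},
    {"delta_pos": [0.0007,0,-0.04],"turn": [0,0,0],"fingers": 0.1},
    {"delta_pos": [0,0,-0.1067],"turn": [0,0,0],"fingers": 0.0},
    {"delta_pos": [-0.08,0,-0.2133],"turn": [0,0,0],"fingers": 0.0},
    {"delta_pos": [-0.16,-0.0667,-0.24],"turn": [0,0,0],"fingers": 0.0},
    {"delta_pos": [-0.2133,-0.0667,-0.24],"turn": [0,0,0],"fingers": 0.0},
  ],
)

```text
clock: 26.1
position: [0.4867, 0.0194, 0.2178]
ee_rot: [0.948, 0.317, -0.0, -0.0]
ft_force: [-0.9, -1.4, 1.6]
grip_width: 0.999
grasp_force: 0.0
```

Run:
```python
from h import *
avg(6)
c=wrist("w15")
for x,y in [(.6286,.0682),(.571,.0249),(.5133,-.0183),(.4557,-.0616)]:
    print("disc",x,y);rimz(c,x,y)
cv2.imwrite("pics/w15.png",c["color"][:,:,::-1])
```

```text
avg [0.4859 0.0168 0.2179] sd [0.0022 0.0012 0.0011]
pos [0.4879 0.0186 0.2164] [ 9.486e-01  3.163e-01 -1.200e-03 -8.000e-04] cam [0.541 0.057 0.38 ]
disc 0.6286 0.0682
rim 0.6283 0.0666 0.0209 z 0.0646 586
disc 0.571 0.0249
rim 0.5696 0.0239 0.0207 z 0.0646 484
disc 0.5133 -0.0183
rim 0.5126 -0.0183 0.0207 z 0.0644 433
disc 0.4557 -0.0616
rim 0.4566 -0.063 0.0215 z 0.0645 435
```

View pics/w15.png

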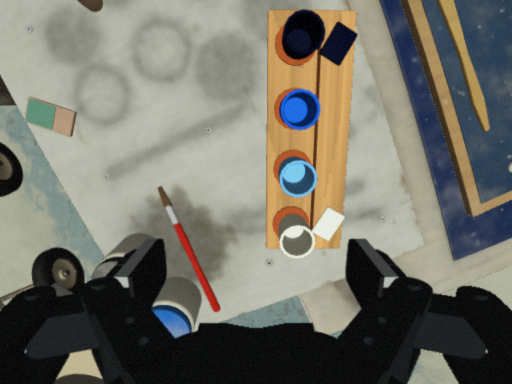

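All four stand upright in order, white at the white chip (296,240), then pale (297,178), mid (299,109) and navy at the navy chip (303,35). All are within about 2 mm of their disc centres, and the robot is clear.

```bash
python3 -c "
from workcell import hand_in;print(hand_in())"
```

```text
the job is handed in; nothing more can be done
None
```

The job is handed in: white, pale, mid and navy stand upright in order from the white-chip end to the navy-chip end, each measured within about 2 mm of its disc centre, at about 26.5 s of the 96 s allowed; the hand-in returned no verdict.

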